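Snap a pump driver onto its rail and cover it

TASK

Mount the blue pump-driver module in the middle of the short rail on the sloping stand: hook the lip at its top end under the rail's upper edge, then tilt it down until the orange clip at its foot snaps fully home under the lower edge. Then set the clear splash cover over it, seated flat on the panel inside the black border, and let go. Leave the grey module and everything else on the bench where they are.

Things in the scene. Friction and masses are not known exactly. Their poses are not given: they have to be found in the camera images.
- panel: Grey panel (200 mm along x, 150 along y) on a grey stand, fixed, rising away from the robot at 25 degrees (0.436 rad). Origin: on its surface under the rail's middle, 60 mm above the bench; x up the slope, y along the rail, z out of the surface. A black border 9 mm high, 8 mm thick, surrounds the rail: 160 (x) by 118 mm (y) inside, centred on the origin.
- rail_upper_edge (a point): Middle of the outer edge of the aluminium rail's upper flange (panel x +37.5, y 0, z 23.25 mm; panel's axes). The rail is 84 mm long (y). Flange: 3.5 mm thick, z 21.5 to 25, from x +20 to +37.5, on a web at x +20 to +23.5, so its outer 14 mm overhang the panel by 21.5 mm.
- rail_lower_edge (a point): Middle of the outer edge of the rail's lower flange (panel x -37.5, y 0, z 23.25 mm; panel's axes): the mirror image of the upper flange. The clip snaps under it.
- module: Blue rail module, white face, 110 (x) x 50 (y) x 64 mm (z), 0.3 kg, loose on its back. Origin: centre of underside; +x to the lip end (its top), z out of the face. Flat sides y +-25 to grip: x +-55 at z 20-44, x +-40 at z 44-64. Back face z 14 for x -55 to 27, recessed to z 20 for x 27 to 55. Two foot pads x -55 to -43, z 0-14. Home: origin at panel x -2 to +1, z 11, axes parallel to the panel's.
- module_lip (a point): On the lip's toe (module x 36, y 0, z 8 mm; module's axes). Lip, 50 mm wide: leg x 39 to 46, z 0-20; toe x 32.5 to 39, z 0-8, pointing to -x, goes under the upper flange. With the module level (foot raised 0.436 rad from home) the flange has 4 mm of play between toe and back face: come in 16 mm up the slope, then slide down the slope.
- clip (a joint): Orange sprung foot clip of the module: 0 = shut (at rest), 0.007 m = pushed right out towards the foot. Its slanted nose, 22 mm wide (module x -38 at z 1 to x -33.5 at z 8 mm), is pushed out by the lower flange as the foot goes down, then springs back under it. Takes 5 to 10 N at the clip, about 10 to 20 N pushed at the module's middle.
- cover: Clear splash cover, grey rim, yellow handle: 150 (x) x 108 (y) x 84 mm high without handle, walls 4 mm, open below, 0.2 kg, loose on the bench. Origin: centre of the rim's underside, z up. Room inside 142 x 100 x 80 mm; the module's face is 75 mm above the panel when home, higher if not, and then the cover cannot seat. Seated: rim flat on the panel, origin at the panel's, x along the panel's x.
- cover_handle (a point): Middle of the cover's handle bar (cover x 0, y 0, z 113 mm; cover's axes): 80 mm long along x, 14 mm wide, 14 mm high, 22 mm clear under it between its end posts.
- grey_module: Grey rail module with a yellow face, same shape, to be left alone. Origin: centre of its underside.
- ball_valve: Loose brass ball valve 90 mm long with a red lever, 57 mm high; leave alone. Origin: centre of its underside.
- gauge: Round steel gauge 64 mm across lying face up, 23 mm high; leave alone. Origin: centre of its underside.
- sample_bottle: White bottle with blue cap, 70 mm across, 130 mm high; leave alone. Origin: centre of its underside.
- beaker: Glass beaker 80 mm across, 100 mm high; leave alone. Origin: centre of its underside.
- screwdriver: Screwdriver with a red handle lying on the bench; leave alone. Origin: its middle.
- wrench: Steel wrench lying on the bench; leave alone. Origin: its middle.

How it is judged:
On the way:
1. the blue module is hooked and snapped fully home on the rail (z of module in the frame of panel between 0.008 and 0.0135 m and x of module_lip in the frame of panel between 0.03 and 0.042 m and y of module in the frame of panel between -0.015 and 0.015 m and angle between the z axis of module and the z axis of panel, either way round below 0.04 rad and value of joint clip below 0.002 m), for 0.2 s.
At the end, for the whole second after the job is handed in: Module home: lip point at panel x 30 to 42 mm, origin 8 to 13.5 mm above the panel and within 15 mm of the rail's middle, parallel within 0.04 rad, clip shut within 2 mm. Cover: origin within 9 mm of the panel's in x and y, 3 mm in z, parallel within 0.03 rad. Both released and at rest (all of step 1 and z of cover in the frame of panel between -0.003 and 0.003 m and angle between the z axis of cover and the z axis of panel, either way round below 0.03 rad and x of cover in the frame of panel between -0.009 and 0.009 m and y of cover in the frame of panel between -0.009 and 0.009 m and linear speed of each of module, cover below 0.01 m/s); the robot touches nothing.
It fails at once if the grey module is moved by more than 40 mm (distance of grey_module from where it was at the start of the episode above 0.04 m).
It fails at once if another bystander (valve, gauge, bottle, beaker, screwdriver or wrench) is moved by more than 40 mm (distance of any of ball_valve, gauge, sample_bottle, beaker, screwdriver, wrench from where it was at the start of the episode above 0.04 m).
It also fails if it takes over 64 s, if anything falls off the work surface, if the arm or the gripper's body presses on something with over 40 N, if the wrist force passes 120 N, or if a joint passes its speed limit or range.

ROBOT

A 6-joint arm with a two-finger parallel gripper is mounted at the origin on the work surface. World frame = base frame: x ahead of the robot, y to its left, z up, the work surface at z = 0. Lengths are in m, angles in rad, forces in N, time in s.
With the tool pointing down it reaches from about 0.225 to 0.875 m from the base axis. Payload 3.4 kg.
Tool frame: the origin (TCP) lies between the finger pads; the fingertips stand 14 mm ahead of it and the grasp point (between the pads) lies 5 mm behind it; z points along the fingers, y is the direction in which the jaws open and shut (so a half turn about z gives the same grasp; the last joint's range is limited). The gripper opens to 85 mm and grips with 20 to 120 N. Pads are 22 mm wide; open, the fingers measure 114 mm over their backs; the gripper's body (76 mm by 85 mm) begins 54 mm behind the grasp point. The pads swing forward as they close: fully open they stand 13 mm farther back than shut.
Start: joints at [1.152, 0.276, 1.505, -0, 1.361, -0.121], TCP at [0.169, 0.55, 0.245] pointing down, gripper open.
Joint ranges: [-2.89, 2.89], [-0.75, 2.08], [0.22, 2.7], [-1.18, 4.32], [0.11, 2.71], [-2.7, 2.7]. Speed limits (rad/s): [2.57, 2.57, 3.14, 3.14, 3.14, 3.14].

INTERFACE

Orientations are given as a unit quaternion [w, x, y, z].
In Python, from rig import manip, get_image, job gives the robot as it stands. The module is installed in compiled form; this text tells all that it offers.
- The arm moves only by the tool step_arm, never from a script. Its argument "moves" is one flat list of numbers, 5 for each row, row after row: the shift along the tool's x, y, z as a fraction of full scale, then the turn about the tool's z as a fraction of full scale, then the gripper's target within -1 to 1 (shut at 1, half-way at 0, fully open at -1). In form: [dx, dy, dz, twist, hand, dx, dy, dz, twist, hand, ...]. A call has 1 to 5 rows; each row is the pose to reach, as a shift and turn from the pose commanded when the call began, along the tool's axes at that moment, turning the shorter way round; what a row does not reach only later rows make up. Full scale, the value 1, is 500 mm for a shift and pi rad for a turn. A row lasts 1/10 s, in which the tool goes at most 50 mm and 8.59 degrees, less where a joint would pass 70% of its speed; a pose out of reach is approached as far as the arm can. A call with a number of a shift or a turn outside -1 to 1 is refused whole. A call with a gripper value outside its range is refused whole. The fingers move at their own pace and stop on an object; "force" is the grip in N (left out, the last holds). Time passes only in rows, so rows that repeat a pose let the fingers close. It gives the time, the measured TCP pose, the force and the opening at its end, in the units of the state.
- manip.get_state(): the state, without advancing time (a new reading comes with each control period).
- get_image(name): name is "scene" or "side" or "wrist"; returns a dict with "frame" (384x512x3 uint8, blue, green, red), "fx", "fy", "cx", "cy" (pixels), "rvec" (rotation vector, rad) and "tvec" (3), from world to camera coordinates, as OpenCV has them; the wrist camera has in their place "T_tool_cam" (4x4, takes a point from camera to tool coordinates, whose origin is the TCP and whose axes are the flange's). Camera axes: x right, y down, z forward; pixel columns grow to the right and rows downward; lengths in m; the calibration is good to about 2 mm. A picture is of the moment at which its call begins: read the wrist's pose just before it. There is no depth.
- job.sign_off(): hands the job in, once; it reports no verdict.
The state is a dict: "clock": time; "qpos": joint angles; "qd": joint speeds; "effort": joint torques, N m; "position": TCP position; "ee_rot": TCP orientation; "contact_force": force on the tool from outside, world axes, zero at the start; "moment": the same for the moment, N m; "width": finger opening in m.
Only numpy, scipy, OpenCV 4.12 (cv2) and the standard library are available. Lean on these libraries where they do the work, as an engineer would, in place of code of your own. Each camera call takes 0.05 s, during which the arm holds its last target. There are 200 camera calls.

## Working session

There is one attempt and no reset: what is moved stays moved. The work goes in short steps, Python scripts to look and compute and a tool call to move; the robot and the scene stay as the last step left them, time stands still between calls to the robot, and variables do not carry over. Pictures are saved under pics/ and viewed, about 8 in all and at most 12, crops included, and the job is handed in when it is done.

Besides the shell and the picture viewer there is one more tool, called after "Call:" as name(argument=value, ...), one argument or row to a line, values as JSON. step_arm: Moves the arm, as the interface text tells. Its arguments: {"type":"object","properties":{"moves":{"type":"array","items":{"type":"number","minimum":-1,"maximum":1}},"force":{"type":"number"}},"required":["moves"]}

```bash
mkdir -p pics
cat > h.py <<'E'
import numpy as np, cv2
from rig import manip, get_image, job
from scipy.spatial.transform import Rotation as R
def cam(name):
    s=manip.get_state(); d=get_image(name)
    if name=='wrist':
        T=np.eye(4); w,x,y,z=s['ee_rot']; T[:3,:3]=R.from_quat([x,y,z,w]).as_matrix(); T[:3,3]=s['position']
        M=T@np.array(d['T_tool_cam'])
    else:
        Rm=cv2.Rodrigues(np.array(d['rvec'],float))[0]; M=np.eye(4); M[:3,:3]=Rm.T; M[:3,3]=-Rm.T@np.array(d['tvec']).ravel()
    return d['frame'],(d['fx'],d['fy'],d['cx'],d['cy']),M
def ray(K,M,u,v):
    r=M[:3,:3]@np.array([(u-K[2])/K[0],(v-K[3])/K[1],1.]); return M[:3,3],r
def onz(K,M,u,v,z):
    o,r=ray(K,M,u,v); return o+r*(z-o[2])/r[2]
def proj(K,M,P):
    p=np.linalg.inv(M)@np.append(P,1); return np.array([K[0]*p[0]/p[2]+K[2],K[1]*p[1]/p[2]+K[3]])
def tri(obs): # [(K,M,u,v)]
    A=np.zeros((3,3));b=np.zeros(3)
    for K,M,u,v in obs:
        o,r=ray(K,M,u,v);r=r/np.linalg.norm(r);Q=np.eye(3)-np.outer(r,r);A+=Q;b+=Q@o
    return np.linalg.solve(A,b)
E
python3 - <<'E'
from h import *
for n in('scene','side'):
    f,K,M=cam(n); cv2.imwrite(f'pics/{n}0.png',cv2.resize(f,(768,576),interpolation=cv2.INTER_CUBIC)); cv2.imwrite(f'pics/{n}0raw.png',f); np.savez(f'{n}.npz',K=K,M=M)
    print(n,K,M.round(3).tolist())
f,K,M=cam('wrist'); print(K,M.round(3).tolist()); cv2.imwrite('pics/w0.png',f)
s=manip.get_state();print(s)
E
```

```text
scene (425.8740612930932, 425.8740612930932, 251.3990901946491, 191.84371223130293) [[-0.676, 0.528, -0.514, 1.233], [0.737, 0.477, -0.479, 0.579], [-0.008, -0.702, -0.712, 0.94], [0.0, 0.0, 0.0, 1.0]]
side (348.55228376444506, 348.55228376444506, 254.90028494687857, 180.74115904072167) [[0.742, -0.418, 0.524, 0.044], [-0.67, -0.485, 0.562, -0.587], [0.02, -0.768, -0.64, 0.759], [0.0, 0.0, 0.0, 1.0]]
(267.88224550802636, 267.88224550802636, 258.7717937148332, 188.1522165272616) [[0.294, 0.92, 0.259, 0.102], [0.956, -0.282, -0.082, 0.57], [-0.002, 0.271, -0.962, 0.373], [0.0, 0.0, 0.0, 1.0]]
{'clock': 0.15, 'qpos': array([ 1.15199372e+00,  2.76443996e-01,  1.50582298e+00,  5.12689237e-05,
        1.36070939e+00, -1.20984822e-01]), 'qd': array([ 0.00046399, -0.00255366, -0.00431922,  0.00032811, -0.00107975,
        0.00102211]), 'effort': array([ 1.05793868e-04, -4.17144656e+01, -2.46030360e+01, -2.76517621e-04,
        7.63805554e-03, -1.12908671e-05]), 'position': array([0.16855445, 0.54935626, 0.2446494 ]), 'ee_rot': array([-2.08628790e-04,  1.48364454e-01,  9.88932510e-01, -6.60127534e-04]), 'contact_force': array([-0.32985499,  0.37521195, -0.77954291]), 'moment': array([ 0.02655466, -0.01215764,  0.01665114]), 'width': 0.08549286497983721}
```

View pics/scene0.png

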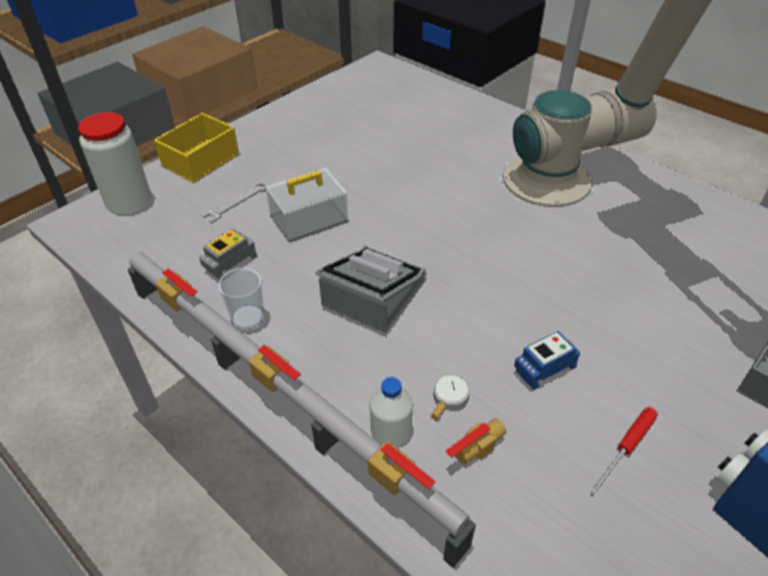

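View pics/side0.png

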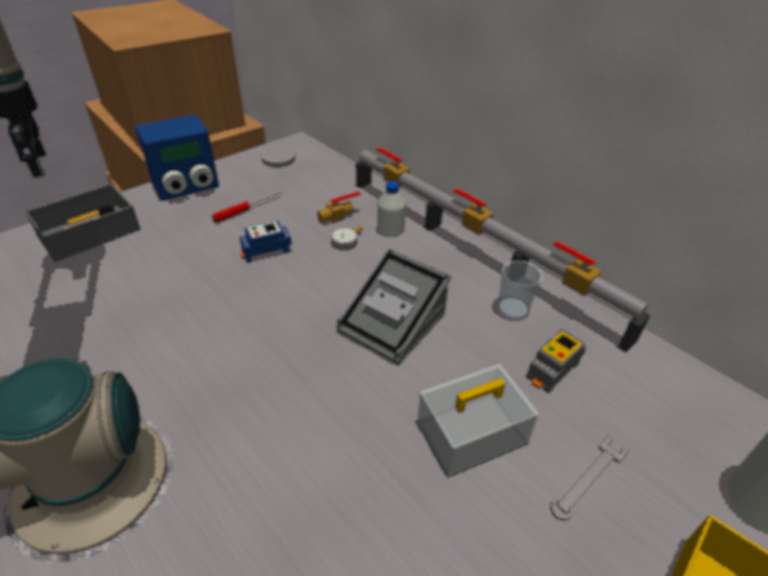

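Run:
```python
from h import *
C={}
for n in('scene','side'):
    d=np.load(n+'.npz'); K,M=d['K'],d['M']; f=cv2.imread(f'pics/{n}0raw.png'); hsv=cv2.cvtColor(f,cv2.COLOR_BGR2HSV); C[n]=(K,M)
    boxes={'scene':{'mod':(335,215,392,262),'cov':(170,105,240,165),'pan':(205,160,290,225)},'side':{'mod':(155,143,198,176),'cov':(275,240,362,318),'pan':(220,162,304,245)}}[n]
    def show(b,m,lab):
        x0,y0,x1,y1=boxes[b]; mm=np.zeros_like(m); mm[y0:y1,x0:x1]=m[y0:y1,x0:x1]
        nn,l,st,c=cv2.connectedComponentsWithStats(mm)
        if nn<2: print('none');return
        i=1+np.argmax(st[1:,4]); pts=np.argwhere(l==i)[:,::-1].astype(np.float32)
        r=cv2.minAreaRect(pts); print(n,lab,st[i],c[i].round(1),cv2.boxPoints(r).round(1).tolist()); return c[i]
    show('mod',cv2.inRange(hsv,(0,0,150),(180,60,255)),'white')
    show('mod',cv2.inRange(hsv,(100,100,20),(130,255,255)),'blue')
    show('mod',cv2.inRange(hsv,(3,150,100),(20,255,255)),'orange')
    show('cov',cv2.inRange(hsv,(18,130,80),(35,255,255)),'handle')
    show('pan',cv2.inRange(hsv,(0,0,0),(180,255,60)),'black')
def crop(n,x0,y0,x1,y1,s):
    f=cv2.imread(f'pics/{n}0raw.png')[y0:y1,x0:x1]; return cv2.resize(f,None,fx=s,fy=s,interpolation=cv2.INTER_CUBIC)
a=crop('scene',205,155,290,225,4.5);b=crop('side',215,160,305,250,4.5)
c=crop('scene',335,215,392,262,5);d=crop('scene',170,105,240,165,4)
H=600;im=np.zeros((H,800,3),np.uint8)
for t,x,y in((a,0,0),(b,395,0),(c,0,325),(d,400,410)):
    h=min(t.shape[0],H-y);w=min(t.shape[1],800-x);im[y:y+h,x:x+w]=t[:h,:w]
cv2.imwrite('pics/z.png',im)
```

```text
scene white [ 335  215   57   47 1821] [363.2 235.5] [[335.0, 215.0], [391.0, 215.0], [391.0, 261.0], [335.0, 261.0]]
scene blue [344 221  42  38 524] [362.6 243.3] [[339.70001220703125, 237.10000610351562], [376.1000061035156, 217.5], [388.70001220703125, 240.89999389648438], [352.29998779296875, 260.5]]
none
scene handle [192 114  22  15 123] [202.5 119.7] [[190.5, 119.4000015258789], [212.5, 113.30000305175781], [215.10000610351562, 122.4000015258789], [193.0, 128.60000610351562]]
scene black [216 172  64  25 261] [246.6 184.5] [[214.8000030517578, 192.89999389648438], [216.60000610351562, 170.89999389648438], [279.29998779296875, 175.8000030517578], [277.6000061035156, 197.89999389648438]]
side white [171 150   7   7  33] [173.5 152.9] [[170.10000610351562, 150.3000030517578], [174.89999389648438, 148.6999969482422], [177.0, 155.0], [172.1999969482422, 156.60000610351562]]
side blue [161 152  32  22 354] [176.3 162.4] [[159.10000610351562, 155.1999969482422], [189.60000610351562, 147.89999389648438], [194.0, 166.3000030517578], [163.5, 173.60000610351562]]
side orange [161 168   2   3   5] [161.4 169.2] [[161.0, 168.0], [162.0, 168.0], [162.0, 170.0], [161.0, 170.0]]
side handle [304 252  32  22 274] [319.7 261.2] [[301.20001220703125, 263.20001220703125], [334.29998779296875, 251.1999969482422], [338.29998779296875, 262.1000061035156], [305.1000061035156, 274.1000061035156]]
side black [226 168  72  75 854] [267.4 205.6] [[224.6999969482422, 215.8000030517578], [262.8999938964844, 161.6999969482422], [305.79998779296875, 191.89999389648438], [267.6000061035156, 246.0]]
```

View pics/z.png

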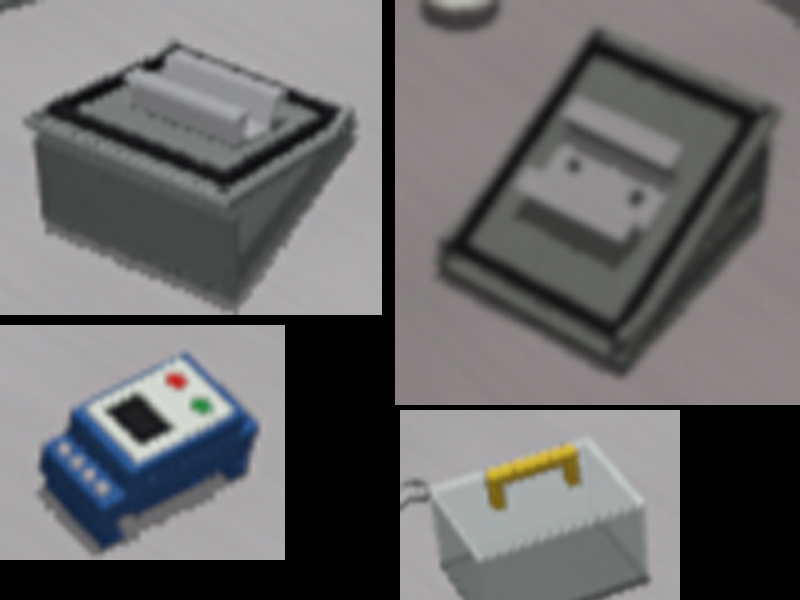

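Run:
```python
from h import *
S=np.load('scene.npz');D=np.load('side.npz');k=(S['K'],S['M']);d=(D['K'],D['M'])
sc=[(255.7,196.6),(214.6,179),(281.2,180.6),(243.9,164.3)]
sd=[(259,168.4),(297.2,184.4),(226.8,214.9),(264.3,235.6)]
loc=np.array([[88,67,9],[88,-67,9],[-88,67,9],[-88,-67,9]])/1e3
P=np.array([tri([(*k,*a),(*d,*b)]) for a,b in zip(sc,sd)]);print(P.round(4))
t=np.radians(25);T=R.from_euler('y',-25,degrees=True)
L=T.apply(loc)
# yaw+xy fit
A=[];b=[]
a=L[:,:2]-L[:,:2].mean(0);q=P[:,:2]-P[:,:2].mean(0)
yaw=np.arctan2((a[:,0]*q[:,1]-a[:,1]*q[:,0]).sum(),(a*q).sum())
o=P.mean(0)-R.from_euler('z',yaw).apply(L.mean(0));print('panel',o.round(4),'yaw',yaw)
print('mod',onz(*k,367,232,.064), [onz(*k,335+u/5,215+(v-325)/5,.064).round(4).tolist() for u,v in((85,407),(185,352),(240,412),(132,468))])
print('handle',tri([(*k,202.5,119.7),(*d,319.7,261.2)]))
e=[onz(*k,170+(u-400)/4,105+(v-410)/4,.12)[:2] for u,v in((490,473),(575,452))];print(e,np.arctan2(*(e[1]-e[0])[::-1]))
```

```text
[[ 0.6329  0.0314  0.0977]
 [ 0.6622 -0.1008  0.1013]
 [ 0.4762 -0.0031  0.0244]
 [ 0.5017 -0.1372  0.0292]]
panel [ 0.572  -0.0516  0.055 ] yaw 0.21274425626369312
mod [0.50606453 0.31629965 0.064     ] [[0.5308, 0.2859, 0.064], [0.4622, 0.3047, 0.064], [0.479, 0.3482, 0.064], [0.5489, 0.3262, 0.064]]
handle [ 0.49532177 -0.32669739  0.10874503]
[array([ 0.53051024, -0.33362607]), array([ 0.46421369, -0.30324167])] 2.711849383288909
```

Call:
step_arm(
  moves=[-0.78, -0.248, 0, 0, -1, -0.78, -0.248, 0, 0, -1, -0.78, -0.248, 0, 0, -1, -0.78, -0.248, 0, 0, -1, -0.78, -0.248, 0, 0, -1],
  force=30,
)

```text
clock: 0.65
position: [0.3754, 0.406, 0.2451]
ee_rot: [-0.0, 0.148, 0.989, -0.0]
contact_force: [0.1, 1.4, 0.2]
width: 0.0854
```

Call:
step_arm(
  moves=[-0.3, -0.095, 0, 0, -1, -0.3, -0.095, 0, 0, -1, -0.3, -0.095, 0, 0, -1, -0.3, -0.095, 0, 0, -1, -0.3, -0.095, 0, 0, -1],
)

```text
clock: 1.15
position: [0.5047, 0.3168, 0.2446]
ee_rot: [-0.001, 0.15, 0.989, -0.0]
contact_force: [-0.5, 0.9, 0.4]
width: 0.0852
```

Run:
```python
from h import *
f,K,M=cam('wrist'); s=manip.get_state(); print(s['position'],s['ee_rot'])
hsv=cv2.cvtColor(f,cv2.COLOR_BGR2HSV); np.savez('w1.npz',K=K,M=M); cv2.imwrite('pics/w1raw.png',f); cv2.imwrite('pics/w1.png',cv2.resize(f,(768,576)))
m=cv2.inRange(hsv,(100,100,20),(130,255,255)); c=max(cv2.findContours(m,0,1)[0],key=cv2.contourArea)
print(cv2.boxPoints(cv2.minAreaRect(c)).tolist())
```

```text
[0.50337635 0.31779215 0.24472247] [-9.69359800e-04  1.49007920e-01  9.88835526e-01 -4.66960106e-05]
[[236.0, 128.0], [277.0, 128.0], [277.0, 155.0], [236.0, 155.0]]
```

View pics/w1.png

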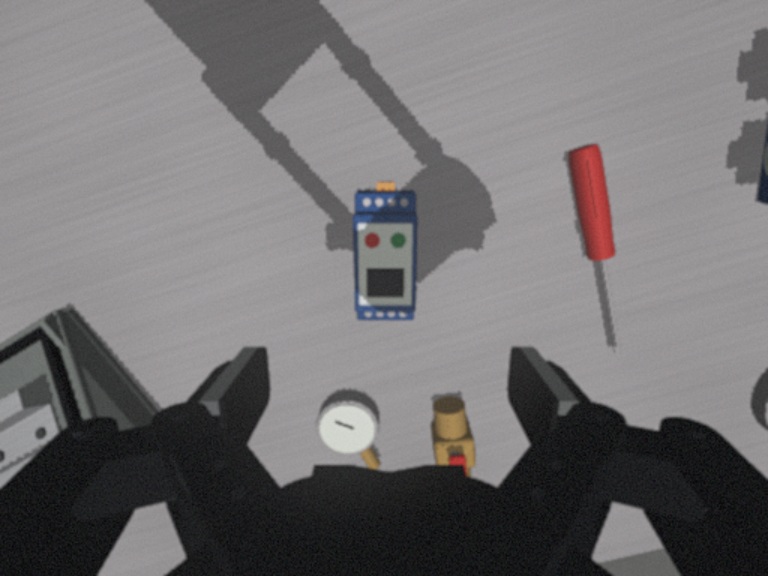

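Run:
```python
from h import *
f=cv2.imread('pics/w1raw.png');d=np.load('w1.npz');K,M=d['K'],d['M'];hsv=cv2.cvtColor(f,cv2.COLOR_BGR2HSV)
m=np.zeros(f.shape[:2],np.uint8);y,x=slice(115,225),slice(225,290)
m[y,x]=cv2.inRange(hsv,(95,110,20),(130,255,255))[y,x]
# outer hull of blue: side edge points per row
P=[]
for r in range(135,208):
    c=np.where(m[r])[0]
    if len(c)>1: P.append((r,c.min(),c.max()+1))
for r in P[::8]:
    a=onz(K,M,r[1],r[0]+.5,.064);b=onz(K,M,r[2],r[0]+.5,.064);print(r,a[:2].round(4),b[:2].round(4),np.linalg.norm(a-b).round(4),((a+b)/2)[:2].round(4))
w=np.zeros_like(m);w[y,x]=cv2.inRange(hsv,(0,0,140),(180,50,255))[y,x]
w[:140]=0; w[208:]=0
t=np.hstack([f[y,x],cv2.cvtColor(m[y,x],8),cv2.cvtColor(w[y,x],8)]);print([onz(K,M,u/1.5,v/1.5,.064)[:2].round(4).tolist() for u,v in((357,222),(416,222),(413,308),(358,308),(386,216),(386,312))])
print('tool x',M[:3,1])
```

```text
(135, np.int64(237), np.int64(276)) [0.4546 0.3059] [0.4678 0.3481] 0.0443 [0.4612 0.327 ]
(143, np.int64(237), np.int64(277)) [0.4632 0.303 ] [0.4768 0.3467] 0.0458 [0.47   0.3249]
(167, np.int64(237), np.int64(277)) [0.4897 0.2941] [0.5036 0.3389] 0.0469 [0.4966 0.3165]
(207, np.int64(238), np.int64(275)) [0.5372 0.2795] [0.5506 0.3227] 0.0453 [0.5439 0.3011]
[[0.4684, 0.3025], [0.4818, 0.3457], [0.548, 0.3239], [0.5348, 0.2811], [0.4706, 0.3251], [0.5448, 0.3019]]
tool x [ 0.91947543 -0.28531289  0.27048379]
```

Call:
step_arm(
  moves=[-0.011, -0.006, 0.2, 0, -1, -0.011, -0.006, 0.3, 0, -1, -0.011, -0.006, 0.36, 0, -1, -0.011, -0.006, 0.395, 0, -1, -0.011, -0.006, 0.395, 0, -1],
)

```text
clock: 1.7
position: [0.5013, 0.3125, 0.042]
ee_rot: [-0.006, 0.147, 0.989, -0.004]
contact_force: [-0.4, 0.1, 0.4]
width: 0.0855
```

Call:
step_arm(
  moves=[0, 0, 0, 0, -1, 0, 0, 0, 0, 1, 0, 0, 0, 0, 1, 0, 0, 0, 0, 1, 0, 0, 0, 0, 1],
  force=40,
)

```text
clock: 2.2
position: [0.5094, 0.314, 0.0507]
ee_rot: [0.002, 0.148, 0.989, 0.001]
contact_force: [-1.8, -0.3, 5.8]
width: 0.0494
```

Call:
step_arm(
  moves=[0, 0, 0, 0, 1, 0, 0, 0, 0, 1, 0, 0, -0.05, 0, 1, 0, 0, -0.15, 0, 1, 0, 0, -0.25, 0, 1],
)

```text
clock: 2.7
position: [0.5073, 0.3131, 0.1742]
ee_rot: [-0.001, 0.148, 0.989, -0.0]
contact_force: [1.1, 0.9, -3.2]
width: 0.0493
```

Call:
step_arm(
  moves=[0, 0, -0.12, 0, 1, 0, 0, -0.12, 0, 1, 0, 0, -0.12, 0, 1],
)

```text
clock: 3.0
position: [0.509, 0.3139, 0.236]
ee_rot: [0.003, 0.148, 0.989, 0.002]
contact_force: [-0.7, 0.4, -4.2]
width: 0.0494
```

Run:
```python
from h import *
f,K,M=cam('wrist'); s=manip.get_state(); print(s['position'],s['ee_rot'],s['contact_force'],s['width'])
cv2.imwrite('pics/w2raw.png',f); np.savez('w2.npz',K=K,M=M)
a=f
g,K,M=cam('side'); cv2.imwrite('pics/s2.png',g)
cv2.imwrite('pics/w2.png',np.hstack([cv2.resize(a,(400,300)),cv2.resize(g,(400,300))]))
```

```text
[0.50774014 0.31327529 0.23330516] [4.06205330e-04 1.48428653e-01 9.88922977e-01 3.39388429e-04] [-0.39459405 -0.5060168  -3.09093931] 0.04887432725442622
```

View pics/w2.png

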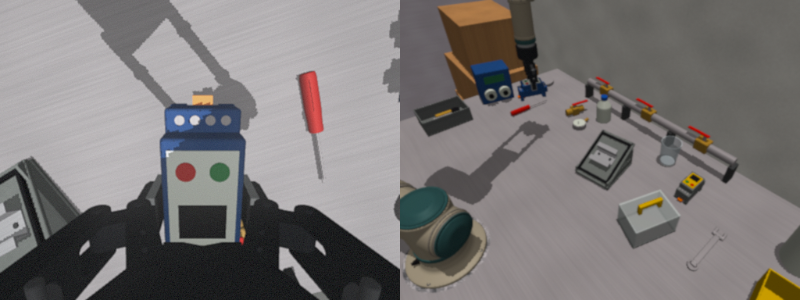

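Call:
step_arm(
  moves=[-0.493, -0.566, -0.09, -0.163, 1, -0.493, -0.566, -0.09, -0.163, 1, -0.493, -0.566, -0.09, -0.163, 1, -0.493, -0.566, -0.09, -0.163, 1, -0.493, -0.566, -0.09, -0.163, 1],
)

```text
clock: 3.6
position: [0.6047, 0.0931, 0.2583]
ee_rot: [-0.003, -0.108, 0.994, 0.0]
contact_force: [2.0, -0.3, -3.2]
width: 0.0494
```

```bash
cat >> h.py <<'E'
def axes():
    s=manip.get_state(); w,x,y,z=s['ee_rot']; return s['position'],R.from_quat([x,y,z,w]).as_matrix()
def go(target,yaw=None):
    "fractions to reach target; yaw = wanted world heading of -tool x"
    p,A=axes(); d=A.T@(np.array(target)-p)/.5; t=None
    h=np.arctan2(-A[1,0],-A[0,0])
    if yaw is not None: t=-((yaw-h+np.pi)%(2*np.pi)-np.pi)/np.pi
    print('at',p.round(4),'head',round(h,4),'move',d.round(4),'twist',t)
E
python3 -c "
from h import *
go([.66,-.03,.28],.213)"
```

```text
at [0.6047 0.0931 0.2583] head 0.2161 move [-0.0551 -0.2641 -0.0441] twist 0.0009884294021120551
```

Call:
step_arm(
  moves=[-0.055, -0.264, -0.044, 0, 1, -0.055, -0.264, -0.044, 0, 1, -0.055, -0.264, -0.044, 0, 1, -0.055, -0.264, -0.044, 0, 1, -0.055, -0.264, -0.044, 0, 1],
)

```text
clock: 4.1
position: [0.6597, -0.0292, 0.28]
ee_rot: [-0.003, -0.106, 0.994, 0.001]
contact_force: [-0.3, -0.0, -3.0]
width: 0.0497
```

Run:
```python
from h import *
f,K,M=cam('wrist'); s=manip.get_state(); print(s['position'],s['ee_rot'],s['contact_force'],s['width'])
cv2.imwrite('pics/w3raw.png',f); np.savez('w3.npz',K=K,M=M); cv2.imwrite('pics/w3.png',cv2.resize(f,(768,576),interpolation=cv2.INTER_CUBIC))
```

```text
[ 0.65938438 -0.0280248   0.2804416 ] [-0.00277496 -0.10663355  0.99429373  0.00124833] [-0.4869229  -0.21916217 -3.19293706] 0.04929837018526028
```

View pics/w3.png

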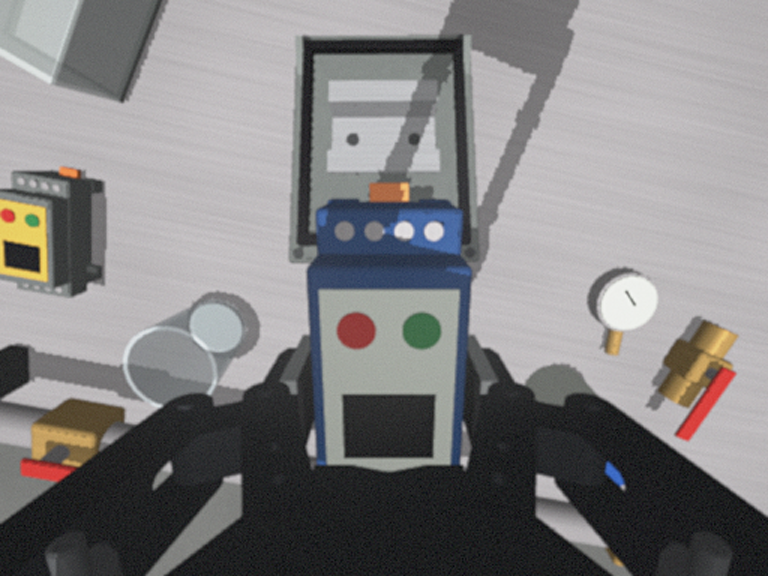

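Run:
```python
import cv2
f=cv2.imread('pics/w3raw.png')[18:118,190:322]; cv2.imwrite('pics/w3z.png',cv2.resize(f,None,fx=6,fy=6,interpolation=cv2.INTER_CUBIC))
```

```text
(no output)
```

View pics/w3z.png

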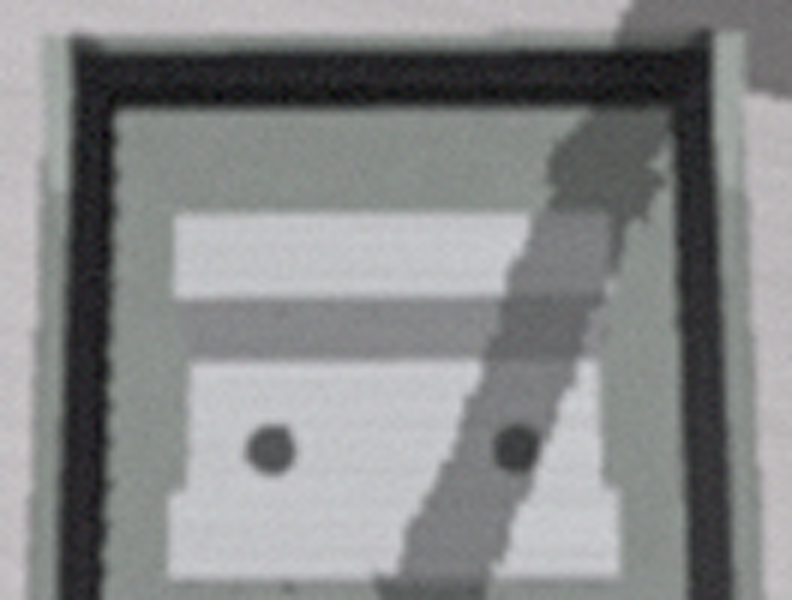

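```bash
cat > pan.py <<'E'
from h import *
d=np.load('w3.npz');K,M=d['K'],d['M']
z=np.array([(174,213),(612,213),(174,299),(606,299),(168,577),(620,577),(170,492),(617,491),(116,107),(672,107),(76,47),(710,46)],float)
uv=(z+.5)/6-.5+[190,18]
o=np.array([(-37.5,-42,25),(-37.5,42,25),(-20,-42,25),(-20,42,25),(37.5,-42,25),(37.5,42,25),(20,-42,25),(20,42,25),(-80,-59,0),(-80,59,0),(-88,-67,9),(-88,67,9)])/1e3
from scipy.optimize import least_squares
def pan(v): return R.from_euler('z',v[3])*R.from_euler('y',-v[4]),v[:3]
def res(v,fix=False):
    v=np.append(v,.436) if len(v)==4 else v
    Q,t=pan(v); return np.concatenate([proj(K,M,Q.apply(a)+t)-b for a,b in zip(o,uv)])
for x0 in ([.572,-.052,.06,.21],[.572,-.052,.06,.21,.436]):
    r=least_squares(res,x0);print(r.x.round(4),np.abs(r.fun).max().round(2)); 
r3=least_squares(lambda v:res([v[0],v[1],.06,v[2]]),[.572,-.052,.21]);print('z60',r3.x.round(4),np.abs(r3.fun).max())
E
python3 pan.py
python3 - <<'E'
from h import *
# held module: blue side edges and face foot edge in w3
f=cv2.imread('pics/w3raw.png').astype(int);d=np.load('w3.npz');K,M=d['K'],d['M'];print(M.round(4).tolist())
for r in (176,180,185,190,195): print(r,f[r,200:214].tolist()[::1] if r==190 else '')
for r in (176,190): print(f[r,306:318].tolist())
print(f[165:198:1,258].tolist())
E
```

```text
[ 0.5698 -0.0523  0.06    0.214 ] 0.9
[ 0.5696 -0.0523  0.0586  0.214   0.4263] 0.77
z60 [ 0.5698 -0.0523  0.214 ] 0.9021092712892482
[[-0.2103, 0.9426, 0.2593, 0.5925], [0.9776, 0.202, 0.0585, -0.044], [0.0028, 0.2658, -0.964, 0.4087], [0.0, 0.0, 0.0, 1.0]]
176 
180 
185 
190 [[186, 187, 189], [189, 186, 189], [189, 188, 193], [182, 181, 184], [146, 140, 142], [111, 94, 91], [98, 73, 64], [99, 70, 56], [103, 76, 60], [103, 76, 60], [101, 72, 61], [102, 72, 58], [106, 78, 61], [105, 73, 57]]
195 
[[76, 53, 48], [82, 61, 51], [80, 59, 48], [80, 58, 48], [78, 60, 52], [88, 77, 70], [108, 104, 102], [118, 117, 118], [122, 120, 123], [122, 119, 125], [121, 119, 119], [123, 121, 123]]
[[105, 76, 62], [107, 76, 62], [107, 78, 63], [103, 72, 56], [106, 73, 58], [100, 74, 55], [94, 64, 51], [108, 95, 90], [163, 159, 163], [188, 187, 190], [188, 186, 190], [188, 183, 186]]
[[98, 64, 43], [99, 71, 54], [96, 64, 46], [96, 67, 51], [85, 62, 48], [78, 58, 48], [72, 51, 44], [74, 55, 42], [73, 55, 42], [75, 57, 48], [72, 56, 45], [75, 56, 40], [78, 60, 43], [85, 60, 46], [89, 61, 44], [99, 72, 55], [97, 70, 54], [101, 68, 49], [103, 69, 54], [103, 72, 54], [101, 70, 54], [103, 71, 55], [101, 71, 49], [95, 69, 48], [101, 70, 51], [102, 70, 56], [95, 65, 49], [109, 93, 85], [138, 141, 136], [163, 170, 166], [165, 175, 168], [162, 169, 166], [167, 173, 169]]
```

```bash
python3 -c "
from h import *
go([.5798,-.0501,.15],.214)"
```

```text
at [ 0.6594 -0.028   0.2804] head 0.2137 move [ 0.1635 -0.0102  0.2617] twist -0.00010109086176258966
```

Call:
step_arm(
  moves=[0.1, -0.006, 0.0, 0, 1, 0.1635, -0.01, 0.05, 0, 1, 0.1635, -0.01, 0.13, 0, 1, 0.1635, -0.01, 0.2, 0, 1, 0.1635, -0.01, 0.25, 0, 1],
)

```text
clock: 4.65
position: [0.5788, -0.0485, 0.1555]
ee_rot: [-0.002, -0.108, 0.994, 0.001]
contact_force: [0.2, 0.3, -3.1]
width: 0.0494
```

Call:
step_arm(
  moves=[0, 0, 0, 0, 1, 0, 0, 0, 0, 1, 0, 0, 0, 0, 1],
)

```text
clock: 4.95
position: [0.5829, -0.0501, 0.1601]
ee_rot: [0.001, -0.107, 0.994, -0.0]
contact_force: [0.5, 0.2, -2.7]
width: 0.0492
```

```bash
python3 -c "
from h import *
go([.5798,-.0501,.15],.214)"
```

```text
at [ 0.5829 -0.0501  0.1601] head 0.2153 move [0.006  0.0014 0.0202] twist 0.0004221638718193583
```

Call:
step_arm(
  moves=[0, 0, 0, 0, 1, 0, 0, 0, 0, 1, 0, 0, 0, 0, 1],
)

```text
clock: 5.25
position: [0.5822, -0.0507, 0.1593]
ee_rot: [0.001, -0.107, 0.994, -0.0]
contact_force: [-0.1, 0.7, -2.7]
width: 0.0492
```

Call:
step_arm(
  moves=[0, 0, 0, 0, 1],
)

```text
clock: 5.35
position: [0.5819, -0.0507, 0.1589]
ee_rot: [0.0, -0.107, 0.994, -0.0]
contact_force: [0.6, 0.4, -2.3]
width: 0.0494
```

Call:
step_arm(
  moves=[0, 0, 0, 0, 1],
)

```text
clock: 5.45
position: [0.5818, -0.0507, 0.1587]
ee_rot: [0.0, -0.107, 0.994, 0.0]
contact_force: [0.7, -0.1, -2.5]
width: 0.049
```

Call:
step_arm(
  moves=[0.006, 0, 0.012, 0, 1, 0.006, 0, 0.024, 0, 1, 0.006, 0, 0.03, 0, 1, 0.006, 0, 0.03, 0, 1, 0.006, 0, 0.03, 0, 1],
)

```text
clock: 5.95
position: [0.5789, -0.0513, 0.1433]
ee_rot: [-0.0, -0.107, 0.994, 0.0]
contact_force: [-0.1, 0.5, -3.1]
width: 0.0494
```

Call:
step_arm(
  moves=[0, 0, 0.003, 0, 1, 0, 0, 0.003, 0, 1, 0, 0, 0.003, 0, 1],
)

```text
clock: 6.25
position: [0.5789, -0.0513, 0.1421]
ee_rot: [0.0, -0.107, 0.994, 0.0]
contact_force: [-0.1, 0.2, -2.9]
width: 0.0493
```

Call:
step_arm(
  moves=[0, 0, 0.003, 0, 1, 0, 0, 0.003, 0, 1, 0, 0, 0.003, 0, 1],
)

```text
clock: 6.55
position: [0.5788, -0.0513, 0.1404]
ee_rot: [-0.0, -0.107, 0.994, 0.0]
contact_force: [-0.1, -0.5, -3.0]
width: 0.0498
```

Call:
step_arm(
  moves=[0, 0, 0.003, 0, 1, 0, 0, 0.003, 0, 1, 0, 0, 0.003, 0, 1],
)

```text
clock: 6.85
position: [0.5788, -0.0513, 0.1389]
ee_rot: [-0.0, -0.107, 0.994, 0.0]
contact_force: [0.1, 0.8, -3.4]
width: 0.0495
```

Call:
step_arm(
  moves=[0, 0, 0.003, 0, 1, 0, 0, 0.003, 0, 1, 0, 0, 0.003, 0, 1],
)

```text
clock: 7.15
position: [0.5788, -0.0512, 0.1374]
ee_rot: [-0.0, -0.107, 0.994, 0.0]
contact_force: [0.1, 0.0, -3.3]
width: 0.0491
```

Call:
step_arm(
  moves=[0, 0, 0.003, 0, 1, 0, 0, 0.003, 0, 1, 0, 0, 0.003, 0, 1],
)

```text
clock: 7.45
position: [0.5788, -0.0513, 0.1359]
ee_rot: [-0.0, -0.107, 0.994, 0.0]
contact_force: [-0.6, -0.4, -3.5]
width: 0.0491
```

Call:
step_arm(
  moves=[0, 0, 0.002, 0, 1, 0, 0, 0.002, 0, 1, 0, 0, 0.002, 0, 1],
)

```text
clock: 7.75
position: [0.579, -0.0513, 0.1353]
ee_rot: [0.0, -0.107, 0.994, -0.0]
contact_force: [-0.2, -0.4, -0.6]
width: 0.0492
```

Call:
step_arm(
  moves=[0, 0, 0.002, 0, 1, 0, 0, 0.002, 0, 1, 0, 0, 0.002, 0, 1],
)

```text
clock: 8.05
position: [0.5789, -0.0513, 0.1351]
ee_rot: [0.0, -0.107, 0.994, -0.0]
contact_force: [-2.2, -0.3, 5.4]
width: 0.0494
```

Call:
step_arm(
  moves=[0, 0, 0.002, 0, 1, 0, 0, 0.002, 0, 1, 0, 0, 0.002, 0, 1],
)

```text
clock: 8.35
position: [0.5789, -0.0513, 0.135]
ee_rot: [0.001, -0.107, 0.994, -0.0]
contact_force: [-4.3, 0.3, 10.2]
width: 0.0494
```

Call:
step_arm(
  moves=[0, 0, -0.008, 0, 1, 0.0054, 0, -0.0164, 0, 1, 0.0054, 0, -0.0164, 0, 1, 0.0054, 0, -0.0164, 0, 1, 0.0054, 0, -0.0164, 0, 1],
)

```text
clock: 8.85
position: [0.576, -0.0518, 0.1407]
ee_rot: [-0.0, -0.107, 0.994, 0.0]
contact_force: [-1.1, 0.0, -3.0]
width: 0.049
```

```bash
cat >> h.py <<'E'
O=np.array([.5698,-.0523,.06]);PR=(R.from_euler('z',.214)*R.from_euler('y',-.436)).as_matrix()
def pq(h=.0495):
    p,A=axes(); o=p-np.array([0,0,h]); print('panel coords mm',(PR.T@(o-O)*1e3).round(1), manip.get_state()['contact_force'].round(1))
def tgt(p,y,q,h=.0495): return O+PR@np.array([p,y,q])/1e3+np.array([0,0,h])
E
python3 -c "
from h import *
pq(); go(tgt(14,0,25.85),.214); go(tgt(0,0,25.85),.214); go(tgt(-5,0,25.85),.214)"
```

```text
panel coords mm [18.8 -0.8 25.7] [-1.1  0.  -3. ]
at [ 0.576  -0.0518  0.1407] head 0.2143 move [0.0088 0.0017 0.0038] twist 8.493587009536295e-05
at [ 0.576  -0.0518  0.1407] head 0.2143 move [0.0342 0.0017 0.0156] twist 8.493587009536295e-05
at [ 0.576  -0.0518  0.1407] head 0.2143 move [0.0433 0.0017 0.0199] twist 8.493587009536295e-05
```

Call:
step_arm(
  moves=[0.009, 0.0015, 0.004, 0, 1, 0.018, 0.0015, 0.0082, 0, 1, 0.027, 0.0015, 0.0123, 0, 1, 0.027, 0.0015, 0.0123, 0, 1, 0.027, 0.0015, 0.0123, 0, 1],
)

```text
clock: 9.35
position: [0.5627, -0.054, 0.135]
ee_rot: [0.0, -0.107, 0.994, 0.0]
contact_force: [-0.3, -0.0, -1.6]
width: 0.0493
```

Call:
step_arm(
  moves=[0.004, 0, 0.0018, 0, 1, 0.007, 0, 0.0032, 0, 1, 0.007, 0, 0.0032, 0, 1],
)

```text
clock: 9.65
position: [0.5591, -0.0547, 0.1334]
ee_rot: [-0.0, -0.107, 0.994, 0.0]
contact_force: [0.0, 0.5, -2.7]
width: 0.0495
```

Call:
step_arm(
  moves=[0.004, 0, 0.0018, 0, 1, 0.004, 0, 0.0018, 0, 1, 0.004, 0, 0.0018, 0, 1],
)

```text
clock: 9.95
position: [0.5582, -0.0551, 0.1328]
ee_rot: [0.001, -0.107, 0.994, -0.0]
contact_force: [1.9, 0.4, -2.8]
width: 0.0493
```

Call:
step_arm(
  moves=[0.004, 0, 0.0018, 0, 1, 0.004, 0, 0.0018, 0, 1, 0.004, 0, 0.0018, 0, 1],
)

```text
clock: 10.25
position: [0.5578, -0.0552, 0.1325]
ee_rot: [0.003, -0.107, 0.994, 0.0]
contact_force: [3.8, 2.9, -1.1]
width: 0.0492
```

```bash
python3 -c "
from h import *
pq()"
```

```text
panel coords mm [-1.5 -0.3 26.1] [ 3.8  2.9 -1.1]
```

Call:
step_arm(
  moves=[0, 0, 0, 0, 1, 0.005, 0, 0.0039, 0, 1, 0.0096, 0, 0.0078, 0, 1, 0.0096, 0, 0.0078, 0, 1, 0.0096, 0, 0.0078, 0, 1],
  force=20,
)

```text
clock: 10.75
position: [0.5555, -0.0563, 0.1295]
ee_rot: [0.005, -0.107, 0.994, -0.0]
contact_force: [8.0, 4.3, -0.9]
width: 0.0493
```

Run:
```python
from h import *
pq();print(manip.get_state()['moment'])
f,K,M=cam('wrist'); g,_,_=cam('side')
cv2.imwrite('pics/w4.png',np.hstack([cv2.resize(f,(400,300)),cv2.resize(g[130:250,180:340],(400,300),interpolation=cv2.INTER_CUBIC)]))
```

```text
panel coords mm [-5.  -0.8 24.4] [ 8.   4.3 -0.9]
[ 0.56467834 -1.58266292  0.11505474]
```

View pics/w4.png

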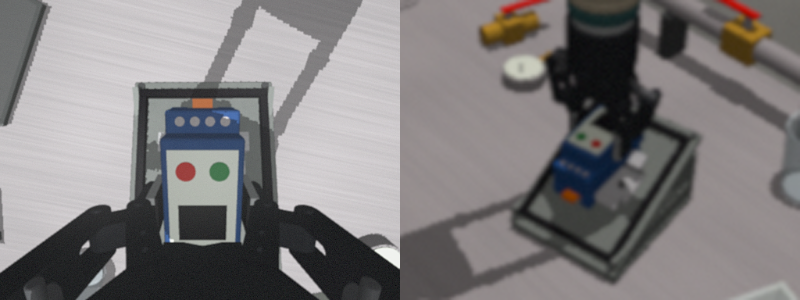

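Call:
step_arm(
  moves=[0.003, 0, 0.006, 0, 1, 0.006, 0, 0.01, 0, 1, 0.0075, 0, 0.0105, 0, 1, 0.0075, 0, 0.0105, 0, 1, 0.0075, 0, 0.0105, 0, 1],
)

```text
clock: 11.35
position: [0.5519, -0.0573, 0.1256]
ee_rot: [0.006, -0.107, 0.994, -0.001]
contact_force: [4.6, 2.3, 7.3]
width: 0.0494
```

Run:
```python
from h import *
pq();print(manip.get_state()['moment'])
```

```text
panel coords mm [-10.   -1.1  22.5] [4.6 2.3 7.3]
[ 0.57821911 -1.28846874  0.12868948]
```

Call:
step_arm(
  moves=[0.004, 0, 0.005, 0, 1, 0.008, 0, 0.009, 0, 1, 0.008, 0, 0.009, 0, 1, 0.008, 0, 0.009, 0, 1],
)

```text
clock: 11.75
position: [0.5469, -0.0584, 0.1211]
ee_rot: [0.005, -0.107, 0.994, -0.001]
contact_force: [3.8, 1.2, 8.2]
width: 0.0491
```

Call:
step_arm(
  moves=[0.004, 0, 0.005, 0, 1, 0.006, 0, 0.009, 0, 1, 0.006, 0, 0.009, 0, 1, 0.006, 0, 0.009, 0, 1],
)

```text
clock: 12.15
position: [0.5443, -0.059, 0.1181]
ee_rot: [0.005, -0.107, 0.994, -0.001]
contact_force: [2.4, 2.7, 17.1]
width: 0.0492
```

Run:
```python
from h import *
pq();print(manip.get_state()['moment'])
f,K,M=cam('wrist'); g,_,_=cam('side')
cv2.imwrite('pics/w5.png',np.hstack([cv2.resize(f,(400,300)),cv2.resize(g[130:250,180:340],(400,300),interpolation=cv2.INTER_CUBIC)]))
```

```text
panel coords mm [-20.3  -1.1  18.9] [ 2.4  2.7 17.1]
[ 0.66718709 -0.64791066  0.06354715]
```

View pics/w5.png

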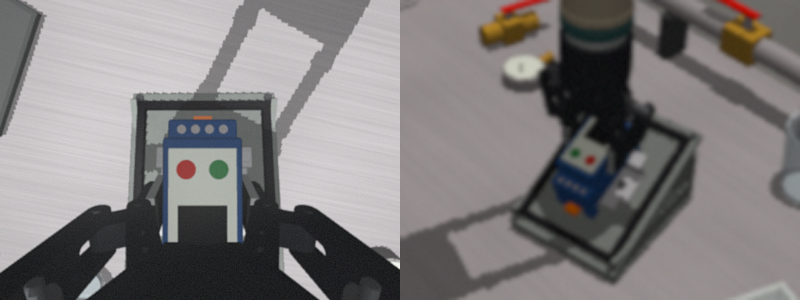

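Call:
step_arm(
  moves=[0.002, 0, 0.006, 0, 1, 0.003, 0, 0.01, 0, 1, 0.003, 0, 0.01, 0, 1, 0.003, 0, 0.01, 0, 1],
  force=30,
)

```text
clock: 12.65
position: [0.5409, -0.0597, 0.113]
ee_rot: [0.003, -0.107, 0.994, -0.001]
contact_force: [-2.0, 0.7, 20.4]
width: 0.0498
```

Call:
step_arm(
  moves=[0.001, 0, 0.006, 0, 1, 0.002, 0, 0.008, 0, 1, 0.002, 0, 0.008, 0, 1, 0.002, 0, 0.008, 0, 1],
)

```text
clock: 13.05
position: [0.5409, -0.0597, 0.1129]
ee_rot: [0.005, -0.107, 0.994, -0.001]
contact_force: [-6.9, 2.4, 42.8]
width: 0.0496
```

Call:
step_arm(
  moves=[0, 0, -0.01, 0, 1, 0, 0, -0.01, 0, -1, 0, 0, -0.01, 0, -1, 0, 0, -0.01, 0, -1, 0, 0, -0.03, 0, -1],
)

```text
clock: 13.55
position: [0.536, -0.0591, 0.1176]
ee_rot: [-0.003, -0.107, 0.994, 0.001]
contact_force: [0.3, -0.2, 0.1]
width: 0.0855
```

Call:
step_arm(
  moves=[-0.05, 0, -0.1, 0, -1, -0.1, 0, -0.2, 0, -1, -0.1, 0, -0.26, 0, -1, -0.1, 0, -0.26, 0, -1, -0.1, 0, -0.26, 0, -1],
)

```text
clock: 14.05
position: [0.587, -0.0488, 0.2504]
ee_rot: [0.001, -0.107, 0.994, -0.0]
contact_force: [-0.9, 0.1, -0.1]
width: 0.0853
```

Run:
```python
from h import *
p,A=axes();print(p,manip.get_state()['contact_force'])
f,K,M=cam('wrist'); np.savez('w6.npz',K=K,M=M);cv2.imwrite('pics/w6raw.png',f);g,_,_=cam('side')
u,v=proj(K,M,O+PR@np.array([-20,0,40])/1e3).astype(int)
y0,x0=np.clip(v-65,0,254),np.clip(u-65,0,382);print(x0,y0)
cv2.imwrite('pics/w6.png',np.hstack([cv2.resize(f[y0:y0+130,x0:x0+130],(500,500),interpolation=cv2.INTER_CUBIC),cv2.resize(g[160:250,220:274],(300,500),interpolation=cv2.INTER_CUBIC)]))
# predicted face corners & pad corners at home
for m in [(-40,-25,64),(-40,25,64),(40,-25,64),(40,25,64),(-55,-25,44),(-55,25,44)]:
    for dx in(-2,1): print(m,dx,((proj(K,M,O+PR@(np.array(m)+[dx,0,11])/1e3)-[x0,y0])*500/130).round(1))
```

```text
[ 0.58702728 -0.04883989  0.25041318] [-0.88693823  0.13029735 -0.12473588]
194 64
(-40, -25, 64) -2 [149.4 111.3]
(-40, -25, 64) 1 [149.2 122.6]
(-40, 25, 64) -2 [352.6 111.3]
(-40, 25, 64) 1 [352.8 122.7]
(40, -25, 64) -2 [143.9 429.8]
(40, -25, 64) 1 [143.7 442.4]
(40, 25, 64) -2 [357.9 429.9]
(40, 25, 64) 1 [358.1 442.5]
(-55, -25, 44) -2 [157.5  97.2]
(-55, -25, 44) 1 [157.3 107.6]
(-55, 25, 44) -2 [344.4  97.2]
(-55, 25, 44) 1 [344.5 107.7]
```

View pics/w6.png

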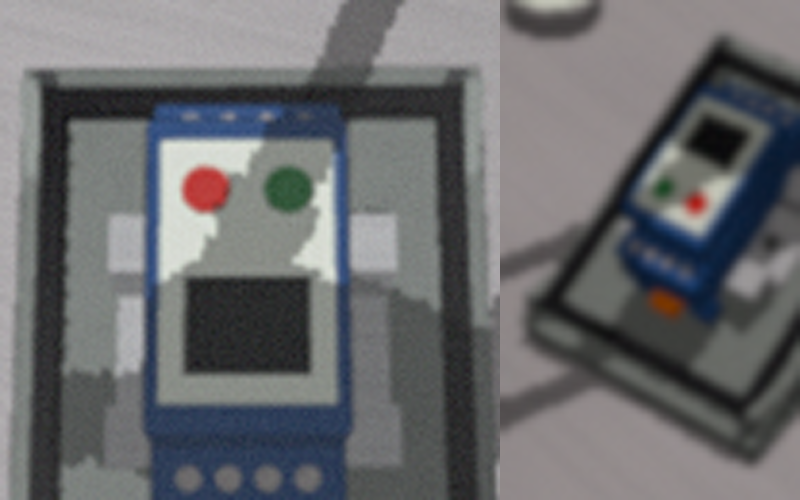

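```bash
python3 -c "
from h import *
go([.5247,-.0621,.15],.214)"
```

```text
at [ 0.5855 -0.0487  0.2481] head 0.2142 move [ 0.124  -0.0007  0.1966] twist 7.342365084917659e-05
```

Call:
step_arm(
  moves=[0.1, 0, 0, 0, 1, 0.124, 0, 0.05, 0, 1, 0.124, 0, 0.13, 0, 1, 0.124, 0, 0.19, 0, 1, 0.124, 0, 0.195, 0, 1],
)

```text
clock: 14.65
position: [0.5215, -0.0611, 0.147]
ee_rot: [-0.006, -0.107, 0.994, 0.002]
contact_force: [-1.5, 0.8, 0.5]
width: 0.0126
```

Call:
step_arm(
  moves=[0, 0, 0.01, 0, 1, 0, 0, 0.02, 0, 1, 0, 0, 0.024, 0, 1, 0, 0, 0.024, 0, 1],
)

```text
clock: 15.05
position: [0.5266, -0.062, 0.1406]
ee_rot: [0.001, -0.107, 0.994, -0.0]
contact_force: [0.2, -0.1, -0.9]
width: 0.0005
```

Call:
step_arm(
  moves=[0, 0, 0.006, 0, 1, 0, 0, 0.012, 0, 1, 0, 0, 0.012, 0, 1],
)

```text
clock: 15.35
position: [0.5272, -0.0621, 0.139]
ee_rot: [0.002, -0.107, 0.994, -0.001]
contact_force: [-6.9, 1.9, 24.7]
width: -0.0002
```

Call:
step_arm(
  moves=[0, 0, -0.08, 0, 1, 0, 0, -0.18, 0, -1, 0, 0, -0.28, 0, -1, 0, 0, -0.32, 0, -1, 0, 0, -0.32, 0, -1],
)

```text
clock: 15.85
position: [0.5282, -0.0624, 0.2987]
ee_rot: [0.005, -0.107, 0.994, -0.002]
contact_force: [-0.5, -0.3, 1.3]
width: 0.0577
```

```bash
python3 -c "
from h import *
go([.515,-.327,.30],-.43)"
```

```text
at [ 0.5282 -0.0624  0.2987] head 0.2144 move [ 0.1383 -0.5114 -0.0017] twist 0.20512045245725372
```

Call:
step_arm(
  moves=[0.138, -0.511, 0, 0.205, -1, 0.138, -0.511, 0, 0.205, -1, 0.138, -0.511, 0, 0.205, -1, 0.138, -0.511, 0, 0.205, -1, 0.138, -0.511, 0, 0.205, -1],
)

```text
clock: 16.35
position: [0.513, -0.3131, 0.2926]
ee_rot: [-0.001, 0.215, 0.977, 0.001]
contact_force: [1.1, 0.6, 1.8]
width: 0.0856
```

```bash
python3 -c "
from h import *
go([.515,-.327,.30],-.43)"
```

```text
at [ 0.513  -0.3131  0.2926] head -0.4332 move [-0.0153 -0.0234 -0.0149] twist -0.001030268054178157
```

Call:
step_arm(
  moves=[-0.01, -0.02, 0, 0, -1, -0.01, -0.02, 0, 0, -1, -0.01, -0.02, 0, 0, -1, -0.01, -0.02, 0, 0, -1],
)

```text
clock: 16.75
position: [0.5142, -0.3209, 0.2938]
ee_rot: [-0.0, 0.212, 0.977, 0.001]
contact_force: [-0.4, 0.4, 0.5]
width: 0.0856
```

Run:
```python
from h import *
f,K,M=cam('wrist'); p,A=axes(); print(p,np.arctan2(-A[1,0],-A[0,0]))
np.savez('w7.npz',K=K,M=M); cv2.imwrite('pics/w7raw.png',f); cv2.imwrite('pics/w7.png',cv2.resize(f,(768,576),interpolation=cv2.INTER_CUBIC))
hsv=cv2.cvtColor(f,cv2.COLOR_BGR2HSV); m=cv2.inRange(hsv,(18,130,80),(35,255,255))
for c in sorted(cv2.findContours(m,0,1)[0],key=cv2.contourArea)[::-1][:3]:
    b=cv2.boxPoints(cv2.minAreaRect(c)); q=np.array([onz(K,M,u,v,.12)[:2] for u,v in b]); print(cv2.contourArea(c),b.round(1).tolist(),q.round(4).tolist(),q.mean(0))
```

```text
[ 0.51429281 -0.32090533  0.29406021] -0.42758026892561174
6969.0 [[-29.299999237060547, 231.60000610351562], [78.69999694824219, 189.60000610351562], [112.30000305175781, 275.79998779296875], [4.199999809265137, 317.8999938964844]] [[0.4319, -0.6724], [0.4422, -0.5206], [0.5567, -0.5485], [0.5512, -0.7176]] [ 0.4955123  -0.61476302]
898.0 [[281.0, 276.0], [304.6000061035156, 264.20001220703125], [321.3999938964844, 297.79998779296875], [297.79998779296875, 309.6000061035156]] [[0.6474, -0.3505], [0.6441, -0.3164], [0.7, -0.3149], [0.7043, -0.3504]] [ 0.67394816 -0.3330489 ]
33.0 [[246.0, 194.0], [246.0, 184.0], [255.0, 184.0], [255.0, 194.0]] [[0.5286, -0.3444], [0.5175, -0.3392], [0.5219, -0.3296], [0.533, -0.3347]] [ 0.52524966 -0.33699375]
```

View pics/w7.png

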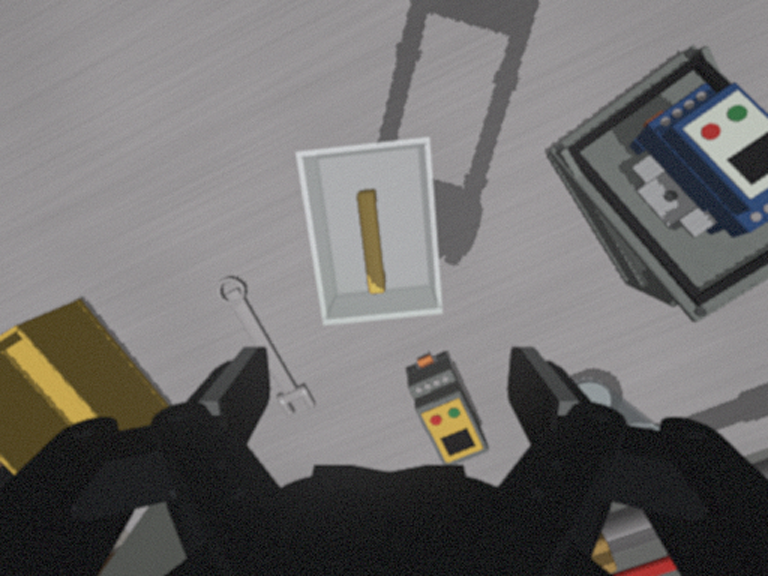

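Run:
```python
from h import *
d=np.load('w7.npz');K,M=d['K'],d['M']
f=cv2.imread('pics/w7raw.png');hsv=cv2.cvtColor(f,cv2.COLOR_BGR2HSV)
m=np.zeros(f.shape[:2],np.uint8);y,x=slice(118,204),slice(228,268);m[y,x]=cv2.inRange(hsv,(15,90,50),(38,255,255))[y,x]
c=max(cv2.findContours(m,0,1)[0],key=cv2.contourArea);r=cv2.minAreaRect(c);b=cv2.boxPoints(r);print(r)
for z in(.12,.113):
    q=np.array([onz(K,M,u+.0,v,z)[:2] for u,v in b]);print(z,q.round(4).tolist(),q.mean(0).round(4))
    e=[np.linalg.norm(q[i]-q[(i+1)%4]).round(4) for i in range(4)];print(e)
    i=int(np.argmax(e));v=q[(i+1)%4]-q[i];print('ang',np.arctan2(v[1],v[0]))
# rim outer top corners (768 px) on z=.084
for u,v in((297,153),(430,139),(441,311),(325,324)): print(onz(K,M,u/1.5,v/1.5,.084)[:2].round(4), onz(K,M,u/1.5,v/1.5,0)[:2].round(4))
```

```text
((247.21340942382812, 160.9207305908203), (68.35712432861328, 11.0431547164917), 83.6598129272461)
0.12 [[0.4557, -0.3198], [0.4595, -0.3082], [0.534, -0.3333], [0.53, -0.3457]] [ 0.4948 -0.3268]
[np.float64(0.0122), np.float64(0.0786), np.float64(0.0131), np.float64(0.0787)]
ang 2.8059652099697407
0.113 [[0.4558, -0.3204], [0.4597, -0.3086], [0.5359, -0.3342], [0.5318, -0.347]] [ 0.4958 -0.3276]
[np.float64(0.0125), np.float64(0.0804), np.float64(0.0134), np.float64(0.0805)]
ang 2.8059652099697403
[ 0.4093 -0.3537] [ 0.3989 -0.3689]
[ 0.4438 -0.2526] [ 0.442  -0.2426]
[ 0.5814 -0.3001] [ 0.6138 -0.302 ]
[ 0.5495 -0.3999] [ 0.5739 -0.4265]
```

```bash
python3 -c "
from h import *
go([.495,-.3268,.111],-.33)"
```

```text
at [ 0.5143 -0.3209  0.2941] head -0.4276 move [ 0.0301 -0.027   0.3661] twist -0.03106076429549517
```

Call:
step_arm(
  moves=[0.03, -0.027, 0.08, -0.031, -1, 0.03, -0.027, 0.16, -0.031, -1, 0.03, -0.027, 0.23, -0.031, -1, 0.03, -0.027, 0.28, -0.031, -1, 0.03, -0.027, 0.3, -0.031, -1],
)

```text
clock: 17.3
position: [0.4938, -0.3263, 0.1416]
ee_rot: [-0.002, 0.165, 0.986, 0.001]
contact_force: [0.0, 0.3, -0.3]
width: 0.0853
```

Call:
step_arm(
  moves=[0, 0, 0, 0, -1, 0, 0, 0.02, 0, -1, 0, 0, 0.03, 0, -1, 0, 0, 0.03, 0, -1],
)

```text
clock: 17.7
position: [0.495, -0.3287, 0.129]
ee_rot: [0.0, 0.165, 0.986, 0.0]
contact_force: [0.1, -0.3, -1.1]
width: 0.0853
```

```bash
python3 -c "
from h import *
go([.495,-.3268,.111],-.33)"
```

```text
at [ 0.495  -0.3287  0.129 ] head -0.3321 move [0.0012 0.0037 0.0361] twist -0.0006799797312165119
```

Call:
step_arm(
  moves=[0.001, 0.004, 0.02, 0, -1, 0.001, 0.004, 0.033, 0, -1, 0.001, 0.004, 0.035, 0, -1, 0.001, 0.004, 0.035, 0, -1, 0.001, 0.004, 0.035, 0, -1],
)

```text
clock: 18.2
position: [0.4952, -0.327, 0.1116]
ee_rot: [0.0, 0.165, 0.986, -0.0]
contact_force: [-0.5, -0.7, 0.0]
width: 0.0855
```

Call:
step_arm(
  moves=[0, 0, 0, 0, 1, 0, 0, 0, 0, 1, 0, 0, 0, 0, 1, 0, 0, 0, 0, 1, 0, 0, 0, 0, 1],
  force=40,
)

```text
clock: 18.7
position: [0.4951, -0.3268, 0.1116]
ee_rot: [0.0, 0.165, 0.986, 0.0]
contact_force: [-1.9, 2.5, 5.0]
width: 0.0131
```

Call:
step_arm(
  moves=[0, 0, 0, 0, 1, 0, 0, 0, 0, 1, 0, 0, 0, 0, 1],
)

```text
clock: 19.0
position: [0.4953, -0.3269, 0.1117]
ee_rot: [0.0, 0.165, 0.986, -0.0]
contact_force: [0.3, 0.3, 1.3]
width: 0.0133
```

Call:
step_arm(
  moves=[0, 0, -0.04, 0, 1, 0, 0, -0.12, 0, 1, 0, 0, -0.22, 0, 1, 0, 0, -0.32, 0, 1, 0, 0, -0.37, 0, 1],
)

```text
clock: 19.5
position: [0.496, -0.3276, 0.301]
ee_rot: [0.003, 0.165, 0.986, -0.002]
contact_force: [1.4, 0.3, -1.5]
width: 0.0134
```

Call:
step_arm(
  moves=[0, 0, 0, 0, 1, 0, 0, 0, 0, 1],
)

```text
clock: 19.7
position: [0.4946, -0.3264, 0.2956]
ee_rot: [-0.001, 0.165, 0.986, 0.0]
contact_force: [-0.6, -1.3, -2.5]
width: 0.0131
```

```bash
python3 -c "
from h import *
t=tgt(5.5,0,31.7,.1117);print(t);print(manip.get_state()['contact_force'],manip.get_state()['width'])
go(t+[0,0,.1],.214)"
```

```text
[ 0.56158967 -0.05408433  0.20275715]
[-0.58413067 -1.29239694 -2.51367204] 0.01311351327016845
at [ 0.4946 -0.3264  0.2956] head -0.3324 move [ 0.0511  0.5586 -0.014 ] twist -0.17391011547099966
```

Call:
step_arm(
  moves=[0.005, 0.05, -0.014, -0.02, 1, 0.01, 0.12, -0.014, -0.05, 1, 0.02, 0.2, -0.014, -0.09, 1, 0.03, 0.28, -0.014, -0.12, 1, 0.035, 0.34, -0.014, -0.14, 1],
)

```text
clock: 20.2
position: [0.5327, -0.1575, 0.3002]
ee_rot: [-0.003, -0.056, 0.998, 0.002]
contact_force: [0.7, -0.2, -2.1]
width: 0.0132
```

```bash
python3 -c "
from h import *
go(tgt(5.5,0,31.7,.1117)+[0,0,.09],.214)"
```

```text
at [ 0.5327 -0.1575  0.3002] head 0.1113 move [-0.0804  0.1991  0.0152] twist -0.03270025450892239
```

Call:
step_arm(
  moves=[-0.03, 0.07, 0.01, -0.015, 1, -0.06, 0.13, 0.015, -0.03, 1, -0.08, 0.18, 0.015, -0.033, 1, -0.08, 0.199, 0.015, -0.033, 1, -0.08, 0.199, 0.015, -0.033, 1],
)

```text
clock: 20.7
position: [0.5618, -0.0559, 0.2936]
ee_rot: [-0.002, -0.106, 0.994, 0.001]
contact_force: [0.2, -1.0, -2.0]
width: 0.0131
```

Call:
step_arm(
  moves=[0, 0, 0, 0, 1, 0, 0, 0, 0, 1, 0, 0, 0, 0, 1, 0, 0, 0, 0, 1],
)

```text
clock: 21.1
position: [0.563, -0.0581, 0.2961]
ee_rot: [0.0, -0.105, 0.995, -0.0]
contact_force: [0.7, -0.2, -1.5]
width: 0.0131
```

```bash
python3 -c "
from h import *
go(tgt(5.5,0,31.7,.1117)+[0,0,.02],.214)
f,K,M=cam('wrist');cv2.imwrite('pics/w8raw.png',f);np.savez('w8.npz',K=K,M=M);cv2.imwrite('pics/w8.png',cv2.resize(f,(768,576)))"
```

```text
at [ 0.563  -0.0581  0.2961] head 0.2098 move [0.0011 0.0084 0.1466] twist -0.0013477573060352906
```

Call:
step_arm(
  moves=[0.003, 0.008, 0.03, -0.001, 1, 0.003, 0.008, 0.07, -0.001, 1, 0.003, 0.008, 0.11, -0.001, 1, 0.003, 0.008, 0.13, -0.001, 1, 0.003, 0.008, 0.14, -0.001, 1],
)

```text
clock: 21.65
position: [0.5604, -0.0537, 0.2251]
ee_rot: [-0.001, -0.107, 0.994, 0.0]
contact_force: [-0.4, 0.4, -1.6]
width: 0.0135
```

Call:
step_arm(
  moves=[0, 0, 0, 0, 1, 0, 0, 0, 0, 1, 0, 0, 0, 0, 1],
)

```text
clock: 21.95
position: [0.5614, -0.0538, 0.227]
ee_rot: [0.001, -0.107, 0.994, -0.0]
contact_force: [0.2, -0.6, -1.4]
width: 0.0138
```

```bash
python3 -c "
from h import *
pq(.1117);go(tgt(4.5,0,31.7,.1117),.214)"
```

```text
panel coords mm [15.7  0.4 53.7] [ 0.2 -0.6 -1.4]
at [ 0.5614 -0.0538  0.227 ] head 0.2143 move [ 0.0018 -0.0007  0.0494] twist 9.349451272956609e-05
```

Call:
step_arm(
  moves=[0.001, 0, 0.01, 0, 1, 0.0015, 0, 0.02, 0, 1, 0.0015, 0, 0.03, 0, 1, 0.0015, 0, 0.038, 0, 1, 0.0015, 0, 0.04, 0, 1],
)

```text
clock: 22.45
position: [0.5596, -0.0536, 0.2051]
ee_rot: [-0.001, -0.107, 0.994, 0.0]
contact_force: [0.6, 0.5, -1.8]
width: 0.0133
```

Call:
step_arm(
  moves=[0, 0, 0.003, 0, 1, 0, 0, 0.004, 0, 1, 0, 0, 0.004, 0, 1],
  force=20,
)

```text
clock: 22.75
position: [0.5601, -0.0538, 0.204]
ee_rot: [0.0, -0.107, 0.994, 0.0]
contact_force: [-0.0, -1.2, -1.7]
width: 0.013
```

Call:
step_arm(
  moves=[0, 0, 0.003, 0, 1, 0, 0, 0.004, 0, 1, 0, 0, 0.004, 0, 1],
)

```text
clock: 23.05
position: [0.5601, -0.0538, 0.2021]
ee_rot: [0.0, -0.107, 0.994, -0.0]
contact_force: [0.3, 0.8, -1.6]
width: 0.0132
```

Call:
step_arm(
  moves=[0, 0, 0.003, 0, 1, 0, 0, 0.004, 0, 1, 0, 0, 0.004, 0, 1],
)

```text
clock: 23.35
position: [0.5595, -0.054, 0.2015]
ee_rot: [-0.0, -0.107, 0.994, -0.0]
contact_force: [-4.1, -0.2, 6.5]
width: 0.0132
```

```bash
python3 -c "
from h import *
pq(.1117);print(manip.get_state()['moment'])"
```

```text
panel coords mm [ 3.2  0.5 31.4] [-4.1 -0.2  6.5]
[-0.044375    0.48645761  0.01663129]
```

Call:
step_arm(
  moves=[0.005, 0, 0.002, 0, 1, 0.011, 0, 0.006, 0, 1, 0.017, 0, 0.011, 0, 1, 0.0226, 0, 0.0155, 0, 1, 0.0226, 0, 0.0155, 0, 1],
)

```text
clock: 23.85
position: [0.5493, -0.0562, 0.1936]
ee_rot: [0.001, -0.107, 0.994, -0.0]
contact_force: [-2.4, 0.2, 6.2]
width: 0.0131
```

```bash
python3 -c "
from h import *
s=manip.get_state();print(s['position'],s['contact_force'],s['moment'])
f,K,M=cam('wrist');cv2.imwrite('pics/w9.png',f);g,_,_=cam('side');h,_,_=cam('scene')
cv2.imwrite('pics/v9.png',np.vstack([cv2.resize(f,(400,300)),cv2.resize(g[110:250,180:340],(400,300))]))"
```

```text
[ 0.5492853  -0.05624759  0.19362072] [-2.35412924  0.24146751  6.22708975] [ 0.11209973 -0.04422047  0.11015125]
```

Call:
step_arm(
  moves=[0.006, 0, 0.005, 0, 1, 0.012, 0, 0.011, 0, 1, 0.018, 0, 0.017, 0, 1, 0.0215, 0, 0.0202, 0, 1, 0.0215, 0, 0.0202, 0, 1],
)

```text
clock: 24.5
position: [0.5385, -0.0586, 0.1833]
ee_rot: [0.001, -0.107, 0.994, -0.0]
contact_force: [-2.8, -0.1, 5.2]
width: 0.0133
```

Call:
step_arm(
  moves=[0.006, 0, 0.006, 0, 1, 0.012, 0, 0.013, 0, 1, 0.017, 0, 0.019, 0, 1, 0.0195, 0, 0.0224, 0, 1, 0.0195, 0, 0.0224, 0, 1],
)

```text
clock: 25.0
position: [0.5286, -0.0607, 0.1716]
ee_rot: [-0.0, -0.107, 0.994, -0.0]
contact_force: [-4.1, -0.5, 6.5]
width: 0.013
```

```bash
python3 -c "
from h import *
s=manip.get_state();print(s['position'],s['contact_force'],s['moment'])
f,K,M=cam('wrist');cv2.imwrite('pics/w9.png',f);np.savez('w9.npz',K=K,M=M);g,_,_=cam('side')
cv2.imwrite('pics/v9.png',np.hstack([cv2.resize(f,(400,300)),cv2.resize(g[110:250,180:340],(400,300))]))"
```

```text
[ 0.52858546 -0.06071668  0.17160149] [-4.13723687 -0.49169334  6.54074007] [-0.0254473   0.21710077  0.15103785]
```

View pics/v9.png

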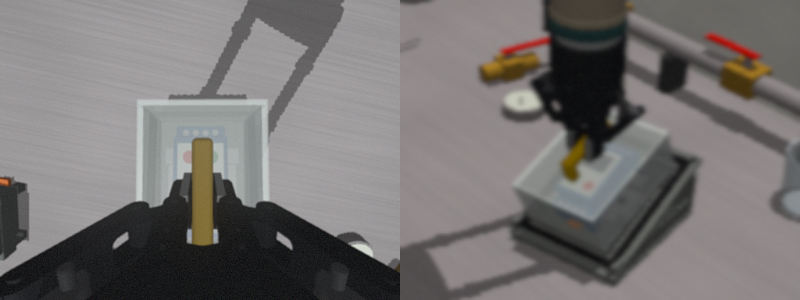

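Call:
step_arm(
  moves=[0.006, 0, 0.007, 0, 1, 0.011, 0, 0.014, 0, 1, 0.0155, 0, 0.02, 0, 1, 0.0165, 0, 0.0223, 0, 1, 0.0165, 0, 0.0223, 0, 1],
)

```text
clock: 25.6
position: [0.5206, -0.0625, 0.16]
ee_rot: [-0.0, -0.107, 0.994, -0.0]
contact_force: [-4.8, -0.6, 6.2]
width: 0.0131
```

Call:
step_arm(
  moves=[0.001, 0, 0.002, 0, 1, 0.001, 0, 0.002, 0, 1, 0.001, 0, 0.002, 0, 1],
)

```text
clock: 25.9
position: [0.5201, -0.0626, 0.159]
ee_rot: [-0.0, -0.107, 0.994, -0.0]
contact_force: [-4.7, -1.2, 6.3]
width: 0.013
```

Call:
step_arm(
  moves=[0.001, 0, 0.003, 0, 1, 0.002, 0, 0.004, 0, 1, 0.002, 0, 0.004, 0, 1],
)

```text
clock: 26.2
position: [0.5197, -0.0627, 0.1583]
ee_rot: [0.0, -0.107, 0.994, -0.0]
contact_force: [-4.9, -1.2, 12.4]
width: 0.013
```

Call:
step_arm(
  moves=[0.001, 0, 0.003, 0, 1, 0.001, 0, 0.004, 0, 1, 0.001, 0, 0.004, 0, 1],
)

```text
clock: 26.5
position: [0.5197, -0.0627, 0.1583]
ee_rot: [0.001, -0.107, 0.994, -0.0]
contact_force: [-7.5, 0.3, 22.2]
width: 0.0131
```

Call:
step_arm(
  moves=[0, 0, 0.003, 0, 1, 0, 0, 0.004, 0, 1, 0, 0, 0.004, 0, 1],
)

```text
clock: 26.8
position: [0.5197, -0.0628, 0.1582]
ee_rot: [0.002, -0.107, 0.994, -0.001]
contact_force: [-10.6, 1.9, 33.9]
width: 0.0131
```

Call:
step_arm(
  moves=[0, 0, -0.009, 0, 1, 0, 0, -0.009, 0, 1, 0, 0, -0.009, 0, -1, 0, 0, -0.009, 0, -1, 0, 0, -0.009, 0, -1],
)

```text
clock: 27.3
position: [0.5189, -0.0625, 0.1564]
ee_rot: [-0.001, -0.107, 0.994, 0.0]
contact_force: [0.7, -0.4, 0.8]
width: 0.0563
```

Call:
step_arm(
  moves=[0, 0, 0, 0, -1, 0, 0, -0.02, 0, -1, 0, 0, -0.08, 0, -1, -0.05, 0, -0.18, 0, -1, -0.1, 0, -0.24, 0, -1],
)

```text
clock: 27.8
position: [0.5679, -0.0521, 0.2804]
ee_rot: [0.001, -0.107, 0.994, -0.0]
contact_force: [0.9, -0.8, -0.3]
width: 0.0855
```

Call:
step_arm(
  moves=[0, 0, 0, 0, -1, 0, 0, 0, 0, -1, 0, 0, 0, 0, -1, 0, 0, 0, 0, -1, 0, 0, 0, 0, -1],
)

```text
clock: 28.3
position: [0.5668, -0.052, 0.2762]
ee_rot: [-0.001, -0.107, 0.994, 0.0]
contact_force: [-0.6, -0.6, 0.7]
width: 0.0856
```

Run:
```python
from h import *
s=manip.get_state();print(s['position'],s['contact_force'],s['width'])
f,K,M=cam('wrist');cv2.imwrite('pics/w10.png',f);np.savez('w10.npz',K=K,M=M)
S={n:cam(n) for n in('scene','side')}
for n in S: cv2.imwrite(f'pics/{n}10.png',S[n][0])
def hd(f,box):
    x0,y0,x1,y1=box;m=np.zeros(f.shape[:2],np.uint8);m[y0:y1,x0:x1]=cv2.inRange(cv2.cvtColor(f,cv2.COLOR_BGR2HSV),(15,90,50),(38,255,255))[y0:y1,x0:x1]
    cs=cv2.findContours(m,0,1)[0]
    if not cs: return None
    c=max(cs,key=cv2.contourArea);return cv2.contourArea(c),cv2.minAreaRect(c),cv2.boxPoints(cv2.minAreaRect(c)).round(1).tolist()
def P(x,y,z): return O+PR@np.array([x,y,z])/1e3
for n,(f,K,M) in list(S.items())+[('wrist',(f,K,M))]:
    c=proj(K,M,P(0,0,113)).astype(int);b=(max(c[0]-50,0),max(c[1]-60,0),c[0]+50,c[1]+60)
    print(n,hd(f,b));
    e=[proj(K,M,P(x,y,120)).round(1).tolist() for x,y in((-40,-7),(-40,7),(40,7),(40,-7))]
    print('pred top',e, 'mid',np.mean(e,0), 'per 3mm x',proj(K,M,P(3,0,120))-proj(K,M,P(0,0,120)))
```

```text
[ 0.5667667  -0.05204189  0.27623723] [-0.56445187 -0.60575759  0.73851349] 0.08556385056314612
scene (113.0, ((255.8275909423828, 148.5689697265625), (10.956025123596191, 20.055095672607422), 68.19859313964844), [[244.5, 147.1999969482422], [263.1000061035156, 139.8000030517578], [267.20001220703125, 149.89999389648438], [248.60000610351562, 157.39999389648438]])
pred top [[260.6, 139.7], [264.7, 141.1], [252.2, 145.8], [247.9, 144.2]] mid [256.35 142.7 ] per 3mm x [-0.47177541  0.1729231 ]
side (189.5, ((223.5, 141.0), (12.0, 23.0), 90.0), [[212.0, 135.0], [235.0, 135.0], [235.0, 147.0], [212.0, 147.0]])
pred top [[245.3, 193.9], [241.0, 191.7], [257.3, 168.0], [261.6, 169.9]] mid [251.3   180.875] per 3mm x [ 0.61206988 -0.89300613]
wrist (1195.5, ((257.9999694824219, 140.99998474121094), (89.99998474121094, 13.999998092651367), 90.0), [[251.0, 96.0], [265.0, 96.0], [265.0, 186.0], [251.0, 186.0]])
pred top [[249.8, 96.1], [265.5, 96.1], [265.9, 184.2], [249.4, 184.2]] mid [257.65 140.15] per 3mm x [-6.18082507e-04  3.30612059e+00]
```

Run:
```python
from h import *
def P(x,y,z): return O+PR@np.array([x,y,z])/1e3
for n,b in(('side',(228,158,275,210)),('scene',(240,135,275,165))):
    f=cv2.imread(f'pics/{n}10.png');d=np.load(n+'.npz');K,M=d['K'],d['M'];x0,y0,x1,y1=b
    m=np.zeros(f.shape[:2],np.uint8);m[y0:y1,x0:x1]=cv2.inRange(cv2.cvtColor(f,cv2.COLOR_BGR2HSV),(15,110,60),(38,255,255))[y0:y1,x0:x1]
    print(n,cv2.boundingRect(m))
    for lift in(0,.04): # bounding box of handle bar+posts if lower end raised by lift about the upper rim
        Q=R.from_euler('y',lift).as_matrix(); pts=[np.array([75,0,0])+Q@np.array([x-75,y,z]) for x in(-40,40) for y in(-7,7) for z in(84,120)]
        q=np.array([proj(K,M,P(*a)) for a in pts]);print(lift,q.min(0).round(1),(q.max(0)-q.min(0)).round(1))
f=cv2.imread('pics/w10.png');d=np.load('w10.npz');K,M=d['K'],d['M']
for lift in(0,.04):
    Q=R.from_euler('y',lift).as_matrix();print(lift,[proj(K,M,P(*(np.array([75,0,0])+Q@np.array([x-75,y,120])))).round(1).tolist() for x,y in((-40,-7),(-40,7),(40,7),(40,-7))])
```

```text
side (243, 170, 20, 29)
0 [241. 168.] [23.4 31.9]
0.04 [241.6 166.3] [23.4 31.8]
scene (248, 141, 17, 16)
0 [245.3 139.7] [19.4 18.1]
0.04 [244.9 138.5] [19.5 19.1]
0 [[249.8, 96.1], [265.5, 96.1], [265.9, 184.2], [249.4, 184.2]]
0.04 [[249.7, 98.8], [265.7, 98.7], [266.0, 189.6], [249.3, 189.6]]
```

```bash
python3 -c "
from rig import job,manip
print(job.sign_off(),manip.get_state()['clock'])"
```

```text
the job is handed in; nothing more can be done
the job is handed in; nothing more can be done
```

I mounted the blue module on the rail and set the clear cover over it. I then released both and handed the job in at about 28.5 s of the 64 s allowed. There is no verdict yet.

- **Module:** I hooked the lip under the upper flange, felt the leg stop against its edge, and tilted the module down in a light grip until it hit a hard stop (about 43 N). A second push of about 25 N with closed fingers stopped about where the face should be. The wrist image put the face edges within about 1 mm of the home pose. I could not see the clip's nose, so "snapped shut" rests on the height, the image and the hard stop.
- **Cover:** I lowered it level until the upper rim touched the panel, then pivoted it down in the pads until it hit a hard stop (about 34 N). After release, the wrist view had the handle within about 1–2 pixels (1–2 mm) of where a flat, centred cover would put it.
- **Weaker check:** in the side and scene views the handle's outline came out 2–3 pixels smaller than predicted. That fits a flat cover but is too coarse to confirm the tilt limit. The wrist view is the stronger evidence.
- **Bystanders:** I touched nothing else with the arm, but I did not measure the other items' final positions.

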